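# Feel the blower isolator, switch it on if off, and start the blower

### The arm

A 6-joint arm with a two-finger parallel gripper is mounted at the origin on the work surface. World frame = base frame: x ahead of the robot, y to its left, z up, the work surface at z = 0. Lengths are in m, angles in degrees, forces in N, time in s.
With the tool pointing down it reaches from about 0.3 to 0.875 m from the base axis. Payload 6.4 kg.
Tool frame: the origin (TCP) lies on the front face of the gripper's body, between the roots of the fingers; the fingertips stand 73 mm ahead of it and the grasp point (between the pads) lies 54 mm ahead of it; z points along the fingers, y is the direction in which the jaws open and shut (so a half turn about z gives the same grasp; the last joint's range is limited). The gripper opens to 85 mm and grips with 20 to 120 N. Pads are 22 mm wide; open, the fingers measure 114 mm over their backs; the gripper's body (76 mm by 85 mm) begins 54 mm behind the grasp point. The pads swing forward as they close: fully open they stand 13 mm farther back than shut.
Start: joints at [-82.638, 10.359, 92.074, -0, 77.567, -11.82], TCP at [0.189, -0.543, 0.304] pointing down, gripper open.
Joint ranges: [-171.53, 171.53], [-51.25, 118.39], [17.06, 147.69], [-65.23, 245.23], [0, 150.52], [-178.68, 178.68]. Speed limits (degrees/s): [147.25, 147.25, 172.46, 180, 180, 180].

### API

Orientations are given as a 3x3 rotation matrix whose columns are the frame's x, y, z axes.
In Python, from plant import arm gives the robot as it stands.
- The arm moves only by the tool carry_out, never from a script. Its argument "series" is a list of rows, each an object with "travel": the shift along the world's x, y, z in cm, a list of three; "twist": the turn about the world's z in degrees. In form: [{"travel": [dx, dy, dz], "twist": twist}, ...]. A call has 1 to 8 rows; each row is the pose to reach, as a shift and turn from the pose commanded when the call began; what a row does not reach only later rows make up. A row lasts 1/10 s, in which the tool goes at most 50 mm and 8.59 degrees, less where a joint would pass 70% of its speed; a pose out of reach is approached as far as the arm can. A call with a gripper value outside its range is refused whole. "claw" is the opening, from 0 (shut) to 1 (fully open), set as the call begins (left out, the last holds). The fingers move at their own pace and stop on an object; "squeeze" is the grip in N (left out, the last holds). Time passes only in rows, so rows that repeat a pose let the fingers close. It gives the time, the measured TCP pose, the force and the opening at its end, in the units of the state.
- arm.read_state(): the state, without advancing time (a new reading comes with each control period).
- arm.capture(name): name is "scene" or "top" or "wrist"; returns (picture, depth): 420x560x3 uint8, red, green, blue; 420x560 float32, m along the optical axis (not along the pixel's ray), 0 where there is no reading.
- arm.camera_model(name): a dict with "fx", "fy", "cx", "cy" (pixels), "eye" and "rotation" of the camera in the world. Camera axes: x right, y up, looking along -z (the intrinsics and any distortion apply to the point x, -y, -z); pixel columns grow to the right and rows downward; lengths in m; the calibration is good to about 2 mm. A picture is of the moment at which its call begins: read the wrist's pose just before it. camera_model takes no time and is no camera call; for the wrist camera it gives the pose at the moment of the call.
- arm.hand_in(): hands the job in, once; it reports no verdict.
The state is a dict: "time_s": time; "joints": joint angles; "joint_velocities": joint speeds; "joint_efforts": joint torques, N m; "position": TCP position; "ee_rot": TCP orientation; "force": force on the tool from outside, world axes, zero at the start; "moment": the same for the moment, N m; "finger_gap": opening from 0.0 (shut) to 1.0 (fully open).
Only numpy, scipy, OpenCV 4.12 (cv2) and the standard library are available. Lean on these libraries where they do the work, as an engineer would, in place of code of your own. Each camera call takes 0.05 s, during which the arm holds its last target. There are 200 camera calls.

### The job

Start the hood's blower. Its isolator is the black-tipped lever on the side of the white control box that faces the robot: up is on, down is off, and no lamp shows which. First lay a finger on the lever to feel where it stands; if it is down, flip it fully up, and if it is already up, do not flip it down; then press the green button on top of the box fully in and let go, leaving the bottle, beaker, tip box and tube rack standing where they are.

Things in the scene. Friction and masses are not known exactly. Their poses are not given: they have to be found in the camera images.
- control_box: White control box fixed to the table, 120 (x) by 130 (y) by 126 mm high, origin at the centre of its underside, z up. Its -x face (towards the robot, give or take its yaw) carries the isolator lever (isolator_c0 is its stem, isolator_c1 its paddle).
- lever_pivot (a point): Pivot of the isolator lever, on the centre line of the box's -x face, 100 mm above the table; axes as the box's. The lever sticks out along the box's -x and swings up and down about y. From the pivot: a steel stem 10 mm thick, then from 35 to 65 mm a black paddle 12 mm wide (y) and 16 mm high, to be pinched across y from above or pushed. Up (on) is 0.35 rad above level, down (off) 0.35 rad below.
- paddle_if_up (a point): Where the middle of the lever's paddle is when the lever is up (on): 47 mm out from the box face, 117 mm above the table; the paddle's top there is at 126 mm. Fixed to the box: it does not tell where the lever is. Which of its two places the lever starts in is random, is not reported, and must be felt.
- paddle_if_down (a point): Where the middle of the paddle is when the lever is down (off): 47 mm out from the box face, 83 mm above the table; the paddle's top there is at 91 mm. Fixed to the box, like the other. An over-centre mechanism holds the lever in either place: about 4 N up or down on the paddle starts to move it; let go before half-way (level) it springs back, past half-way it snaps over and stays.
- start_button_top (a point): Centre of the top of the green start button, 32 mm in diameter, which stands in a black housing on the box's top, 25 mm beyond the box's centre (box +x). It is pressed straight down and springs back.
- start_button (a joint): Travel of the start button in m: 0 released, 0.006 fully in, which takes 4 N.
- reagent_bottle: Loose glass bottle with green cap, 70 mm in diameter, 150 mm high, beside the box's +y side; origin at the centre of its underside. Bystander.
- beaker: Loose clear plastic beaker, 90 mm across, 110 mm high, beside the box's -y side; origin at the centre of its underside. Bystander.
- tip_box: Loose blue pipette tip box, 88 by 123 by 67 mm high, to the left on the table; origin at the centre of its underside. Bystander.
- tube_rack: Loose orange tube rack with five capped tubes, 70 by 160 mm, 84 mm high, to the right on the table; origin at the centre of its underside. Bystander.

How it is judged (in metres and radians):
On the way, in this order (a step that is already met when the one before it is completed fails the run):
1. a finger touches the isolator lever ((contact force between the fingers and isolator_c0 above 0.3 N or contact force between the fingers and isolator_c1 above 0.3 N)), for 0.05 s.
2. with the isolator up (on), the green button is pressed fully in (at least 4.5 of its 6 mm) (z of isolator_c1 in the frame of control_box above 0.112 m and value of joint start_button above 0.0045 m), for 0.05 s.
At the end, for the whole second after the job is handed in: The isolator lever rests up (on; paddle centre at least 12 mm above pivot height) and the start button, pressed while the lever was up, is released (less than 2 mm in) (z of isolator_c1 in the frame of control_box above 0.112 m and value of joint start_button below 0.002 m); the robot touches nothing.
It fails at once if an isolator lever that was up is flipped down (z of isolator_c1 in the frame of control_box below 0.088 m and distance of isolator_c1 from where it was at the start of the episode above 0.025 m).
It fails at once if the bottle, beaker, tip box or tube rack is pushed more than 30 mm or tipped over (distance of any of reagent_bottle, beaker, tip_box, tube_rack from where it was at the start of the episode above 0.03 m or angle between any of reagent_bottle, beaker, tip_box, tube_rack's own z axis and vertical above 0.5 rad).
It also fails if it takes over 58 s, if anything falls off the work surface, if the arm or the gripper's body presses on something with over 40 N, if the wrist force passes 120 N, or if a joint passes its speed limit or range.

## Working session

There is one attempt and no reset: what is moved stays moved. The work goes in short steps, Python scripts to look and compute and a tool call to move; the robot and the scene stay as the last step left them, time stands still between calls to the robot, and variables do not carry over. Pictures are saved under pics/ and viewed, about 8 in all and at most 12, crops included, and the job is handed in when it is done.

Besides the shell and the picture viewer there is one more tool, called after "Emit:" as a command line: name --argument value ..., lists and objects as JSON in quotes. carry_out: Moves the arm, as the interface text tells. Its arguments: {"type":"object","properties":{"series":{"type":"array"},"claw":{"type":"number"},"squeeze":{"type":"number"}},"required":["series"]}

```bash
mkdir -p pics && cat > h.py <<'E'
from plant import arm
import numpy as np, cv2
def cap(n,f):
    m=arm.camera_model(n); p,d=arm.capture(n)
    cv2.imwrite('pics/'+f+'.png',p[:,:,::-1]); np.savez('pics/'+f,p=p,d=d)
    return m,p,d
def pts(m,d):
    v,u=np.mgrid[:d.shape[0],:d.shape[1]]
    c=np.stack([(u-m['cx'])/m['fx']*d,-(v-m['cy'])/m['fy']*d,-d],-1)
    return c@np.array(m['rotation']).T+np.array(m['eye'])
E
python3 - <<'E'
from h import *
s=arm.read_state();print(s['time_s'],s['position'],s['ee_rot'],s['force'])
ps=[]
for n in('scene','top'):
    m,p,d=cap(n,n+'0');print(m);ps.append(p)
    P=pts(m,d); hsv=cv2.cvtColor(p,cv2.COLOR_RGB2HSV)
    g=cv2.inRange(hsv,(40,90,50),(85,255,255))
    k,l,st,c=cv2.connectedComponentsWithStats(g)
    for i in range(1,k):
        if st[i,4]>30: print(n,'green',st[i],np.median(P[(l==i)&(d>0)],0).round(4))
    Q=P[(d>0)&(abs(P[...,2]-.126)<.006)&(hsv[...,1]<40)&(hsv[...,2]>150)]
    print('boxtop',len(Q), cv2.minAreaRect(Q[:,:2].astype(np.float32)) if len(Q) else 0, Q.mean(0) if len(Q) else 0)
cv2.imwrite('pics/a.png',cv2.resize(np.hstack(ps)[:,:,::-1],(800,300)))
E
```

```text
0.0 [ 0.18891754 -0.54262989  0.30299189] [[ 9.44471308e-01  3.28593828e-01 -2.11924303e-04]
 [ 3.28593683e-01 -9.44469763e-01  1.74854435e-03]
 [ 3.74404786e-04 -1.72108696e-03 -9.99998449e-01]] [ 0.38732684  0.3174705  -0.35373973]
{'fx': 461.36126490250143, 'fy': 461.36126490250143, 'cx': 281.5326191862203, 'cy': 205.45956336608134, 'eye': array([ 1.2049667 , -0.29466794,  1.17937655]), 'rotation': array([[ 0.38829652, -0.75626639,  0.52658045],
       [ 0.92152921,  0.3205925 , -0.219099  ],
       [-0.00312053,  0.57033464,  0.82140651]])}
scene green [327 222  12  10  89] [0.6569 0.0798 0.146 ]
scene green [382 225  12  12  96] [0.7237 0.2049 0.1495]
boxtop 0 0 0
{'fx': 516.6206215113367, 'fy': 516.6206215113367, 'cx': 280.2775972277152, 'cy': 212.61513808973064, 'eye': array([0.44093913, 0.00777629, 1.48975927]), 'rotation': array([[ 0.02048829,  0.99815513, -0.05715387],
       [-0.99973238,  0.02106784,  0.00955607],
       [ 0.01074255,  0.05694278,  0.99831965]])}
top green [196 127  12  12 112] [0.723  0.2046 0.1501]
top green [243 153  13  13 139] [0.6563 0.0796 0.1463]
boxtop 0 0 0
```

View pics/top0.png

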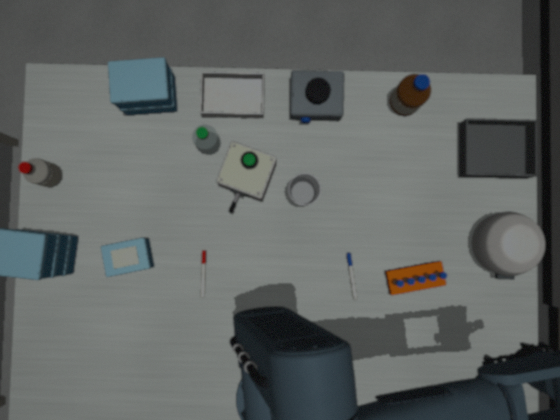

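View pics/scene0.png

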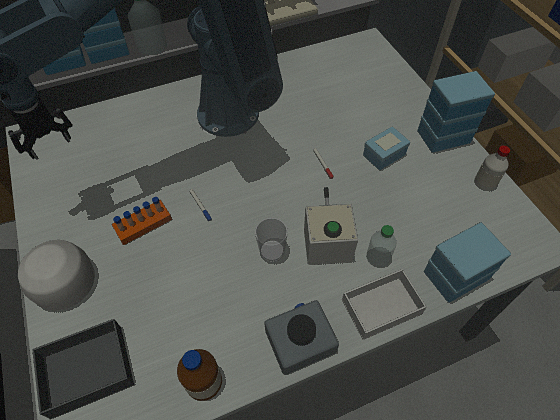

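Top view: the box is at about (247,171) with the green button at (249,160), and the lever tip is at (234,207). The bottle is at (206,138), and the beaker at (302,190). The tip box and rack are well clear of the box. Next I measure the box yaw from its top face.

```bash
python3 - <<'E'
from h import *
for n in('scene','top'):
    m=arm.camera_model(n);z=np.load(f'pics/{n}0.npz');d=z['d'];P=pts(m,d)
    M=((d>0)&(abs(P[...,2]-.126)<.005)&(np.hypot(P[...,0]-.63,P[...,1]-.08)<.11)).astype(np.uint8)
    k,l,st,c=cv2.connectedComponentsWithStats(M);i=1+st[1:,4].argmax()
    Q=P[l==i];print(n,len(Q),cv2.minAreaRect((Q[:,:2]*1000).astype(np.float32)),np.median(Q[:,2]))
    # dark lever pixels out of table: z .06-.14 near the face
    V=z['p'].max(-1)
    L=(d>0)&(P[...,2]>.05)&(P[...,2]<.14)&(V<90)&(np.hypot(P[...,0]-.54,P[...,1]-.11)<.05)
    v,u=np.nonzero(L);
    for a,b in list(zip(u,v))[::6]: print(a,b,P[b,a].round(3),V[b,a])
    # neighbours tall
    for nm,(x,y) in dict(bottle=(.723,.205),beaker=(.59,-.03)).items():
        R=P[(d>0)&(P[...,2]>.09)&(np.hypot(P[...,0]-x,P[...,1]-y)<.06)]
        if len(R):print(nm,R.min(0).round(3),R.max(0).round(3))
E
```

```text
scene 1499 ((633.2796020507812, 87.22293090820312), (130.2358856201172, 122.0435562133789), 71.08452606201172) 0.125673024009072
325 187 [0.519 0.125 0.126] 73
327 188 [0.523 0.13  0.124] 26
325 190 [0.527 0.122 0.123] 46
327 191 [0.535 0.124 0.127] 37
328 192 [0.535 0.128 0.121] 42
324 194 [0.534 0.116 0.117] 52
325 195 [0.54  0.116 0.118] 34
326 196 [0.544 0.117 0.118] 35
327 197 [0.548 0.119 0.117] 56
328 200 [0.553 0.12  0.109] 81
326 203 [0.561 0.11  0.11 ] 87
323 205 [0.572 0.094 0.124] 76
329 205 [0.58  0.108 0.126] 89
bottle [0.692 0.17  0.09 ] [0.757 0.238 0.154]
beaker [ 0.541 -0.077  0.09 ] [ 0.631 -0.025  0.114]
top 1720 ((632.318603515625, 88.11880493164062), (130.07191467285156, 121.51998901367188), 70.89500427246094) 0.12686608458905668
230 188 [0.582 0.13  0.116] 68
234 189 [0.579 0.118 0.129] 80
237 190 [0.577 0.111 0.124] 84
238 191 [0.575 0.108 0.118] 68
236 192 [0.573 0.114 0.109] 53
242 192 [0.572 0.098 0.119] 80
238 193 [0.57  0.109 0.111] 65
244 193 [0.569 0.092 0.121] 69
240 194 [0.568 0.104 0.108] 50
246 194 [0.567 0.087 0.116] 58
239 195 [0.566 0.107 0.097] 66
246 195 [0.568 0.089 0.076] 47
238 196 [0.562 0.109 0.109] 79
250 196 [0.567 0.079 0.066] 60
252 197 [0.565 0.074 0.055] 63
236 200 [0.551 0.114 0.111] 84
232 202 [0.545 0.123 0.121] 75
233 203 [0.542 0.121 0.122] 34
234 204 [0.539 0.118 0.124] 29
235 205 [0.537 0.115 0.125] 62
235 206 [0.535 0.116 0.114] 71
229 208 [0.528 0.13  0.126] 79
229 209 [0.525 0.13  0.135] 70
230 210 [0.523 0.127 0.132] 30
231 211 [0.521 0.125 0.123] 28
bottle [0.69  0.171 0.09 ] [0.759 0.236 0.158]
beaker [ 0.544 -0.079  0.091] [ 0.628 -0.025  0.118]
```

Both views agree. The box centre is at (0.633, 0.088), its yaw is about -19° and its top is at 0.126. The 130 × 122 mm outline fits the given size. The button is at (0.6566, 0.0797), which matches 25 mm along box +x. The paddle point works out at (0.532, 0.122). I'll close the fingers, move over the paddle and feel downward gently.

Emit:
carry_out --series '[{"travel":[34.3,66.5,0],"twist":-38},{"travel":[34.3,66.5,0],"twist":-38},{"travel":[34.3,66.5,0],"twist":-38},{"travel":[34.3,66.5,0],"twist":-38},{"travel":[34.3,66.5,0],"twist":-38},{"travel":[34.3,66.5,0],"twist":-38},{"travel":[34.3,66.5,0],"twist":-38},{"travel":[34.3,66.5,0],"twist":-38}]' --claw 0 --squeeze 20

```text
time_s: 0.9
position: [0.3715, -0.1879, 0.3038]
ee_rot: [[0.946, -0.323, 0.0], [-0.323, -0.946, -0.0], [0.0, -0.0, -1.0]]
force: [1.1, -0.1, -0.6]
finger_gap: -0.001
```

Emit:
carry_out --series '[{"travel":[16,30.9,0],"twist":0},{"travel":[16,30.9,0],"twist":0},{"travel":[16,30.9,0],"twist":0},{"travel":[16,30.9,0],"twist":0},{"travel":[16,30.9,0],"twist":0},{"travel":[16,30.9,0],"twist":0},{"travel":[16,30.9,0],"twist":0},{"travel":[16,30.9,0],"twist":0}]'

```text
time_s: 1.7
position: [0.5322, 0.1238, 0.3032]
ee_rot: [[0.948, -0.317, -0.0], [-0.317, -0.948, 0.002], [-0.001, -0.002, -1.0]]
force: [0.3, -1.2, -0.6]
finger_gap: 0.001
```

Emit:
carry_out --series '[{"travel":[0,0,-4],"twist":0},{"travel":[0,0,-8],"twist":0},{"travel":[0,0,-9],"twist":0},{"travel":[0,0,-9],"twist":0},{"travel":[0,0,-9],"twist":0}]'

```text
time_s: 2.2
position: [0.5321, 0.1187, 0.2155]
ee_rot: [[0.946, -0.323, 0.002], [-0.323, -0.946, -0.0], [0.002, -0.001, -1.0]]
force: [-0.2, -0.8, -0.6]
finger_gap: -0.001
```

```bash
python3 - <<'E'
from h import *
s=arm.read_state();print(s['time_s'],s['position'],s['force'],s['moment'])
m,p,d=cap('wrist','w1');cap('top','t1')
t=cv2.resize(np.load('pics/t1.npz')['p'][100:260,150:350],(525,420))
cv2.imwrite('pics/b.png',cv2.resize(np.hstack([p,t])[:,:,::-1],(800,310)))
E
```

```text
2.2 [0.53208208 0.11872594 0.21550476] [-0.15934543 -0.78637289 -0.6398346 ] [ 0.03883824 -0.03091985  0.03822205]
```

View pics/b.png

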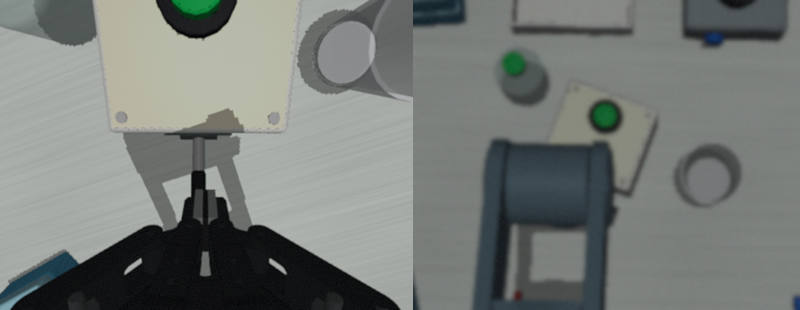

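The wrist view shows the closed fingertips centred over the black paddle, with the stem at about (199,155) running straight to the box. The bottle and beaker are clear. I'll feel downward slowly.

Emit:
carry_out --series '[{"travel":[0,0,-1],"twist":0},{"travel":[0,0,-1.3],"twist":0},{"travel":[0,0,-1.3],"twist":0},{"travel":[0,0,-1.3],"twist":0}]'

```text
time_s: 2.7
position: [0.5311, 0.1191, 0.2009]
ee_rot: [[0.947, -0.323, -0.0], [-0.323, -0.947, 0.0], [-0.0, 0.0, -1.0]]
force: [0.0, -0.1, 0.3]
finger_gap: 0.001
```

Emit:
carry_out --series '[{"travel":[0,0,-0.2],"twist":0},{"travel":[0,0,-0.3],"twist":0},{"travel":[0,0,-0.3],"twist":0},{"travel":[0,0,-0.3],"twist":0}]'

```text
time_s: 3.1
position: [0.5312, 0.1192, 0.1981]
ee_rot: [[0.947, -0.322, 0.0], [-0.322, -0.947, 0.0], [0.0, -0.0, -1.0]]
force: [-0.5, 0.2, 4.2]
finger_gap: 0.0
```

Emit:
carry_out --series '[{"travel":[0,0,-0.2],"twist":0},{"travel":[0,0,-0.2],"twist":0},{"travel":[0,0,-0.2],"twist":0}]'

```text
time_s: 3.4
position: [0.5313, 0.1192, 0.1958]
ee_rot: [[0.947, -0.323, 0.0], [-0.323, -0.947, 0.0], [0.0, -0.0, -1.0]]
force: [-0.9, 1.1, 2.9]
finger_gap: -0.003
```

The finger met an upward force of 4.2 N with the tip at about z = 0.125. That is the paddle-top height for "up" (0.126), and down would be 0.091, so the lever is already on. I'll lift away and go to the button.

Emit:
carry_out --series '[{"travel":[0,0,3],"twist":0},{"travel":[0,0,5],"twist":0},{"travel":[4,-1.3,5],"twist":0},{"travel":[8,-2.5,5],"twist":0},{"travel":[12.5,-4,5],"twist":0},{"travel":[12.5,-4,5],"twist":0},{"travel":[12.5,-4,5],"twist":0},{"travel":[12.5,-4,5],"twist":0}]'

```text
time_s: 4.2
position: [0.6553, 0.0793, 0.2452]
ee_rot: [[0.947, -0.322, -0.002], [-0.322, -0.947, 0.0], [-0.002, 0.0, -1.0]]
force: [-0.5, -0.3, 0.5]
finger_gap: -0.001
```

```bash
python3 - <<'E'
from h import *
s=arm.read_state();print(s['time_s'],s['position'],s['force'])
m,p,d=cap('wrist','w2');m,q,d=cap('scene','s2')
P=pts(m,d);V=q.max(-1);L=(d>0)&(V<60)&(np.hypot(P[...,0]-.532,P[...,1]-.122)<.02)&(P[...,2]>.06)
print('paddle z',L.sum(),np.median(P[L],0) if L.any() else 0)
t=cv2.resize(q[140:290,220:420],(560,420))
cv2.imwrite('pics/c.png',cv2.resize(np.hstack([p,t])[:,:,::-1],(800,300)))
E
```

```text
4.2 [0.65531401 0.07933183 0.24517587] [-0.48717343 -0.34144197  0.54229028]
paddle z 406 [0.52802024 0.12671249 0.53415726]
```

View pics/c.png

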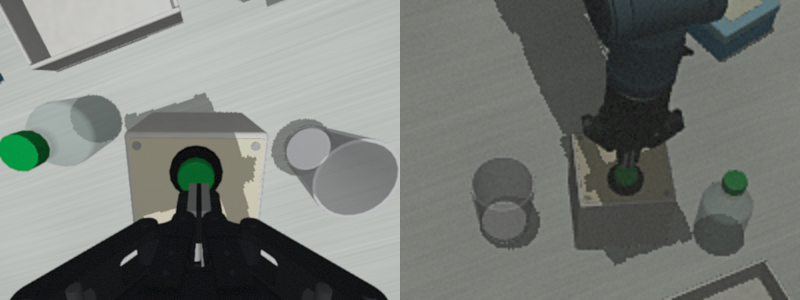

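The tips are over the green button: button centre (197,172) in the wrist view, fingers at (200,195). The paddle is hidden behind the arm, so that depth reading (z = 0.53) is the arm. I'll press in steps.

Emit:
carry_out --series '[{"travel":[0,0,-2],"twist":0},{"travel":[0,0,-2.6],"twist":0},{"travel":[0,0,-2.8],"twist":0},{"travel":[0,0,-2.8],"twist":0}]'

```text
time_s: 4.7
position: [0.6558, 0.0794, 0.2184]
ee_rot: [[0.947, -0.322, -0.0], [-0.322, -0.947, 0.0], [-0.0, 0.0, -1.0]]
force: [-0.8, -0.4, 0.8]
finger_gap: 0.001
```

Emit:
carry_out --series '[{"travel":[0,0,-0.2],"twist":0},{"travel":[0,0,-0.4],"twist":0},{"travel":[0,0,-0.4],"twist":0},{"travel":[0,0,-0.4],"twist":0}]'

```text
time_s: 5.1
position: [0.6566, 0.0792, 0.2145]
ee_rot: [[0.947, -0.323, 0.001], [-0.323, -0.947, 0.0], [0.001, -0.001, -1.0]]
force: [0.1, 0.8, 3.8]
finger_gap: -0.001
```

Emit:
carry_out --series '[{"travel":[0,0,-0.2],"twist":0},{"travel":[0,0,-0.3],"twist":0},{"travel":[0,0,-0.3],"twist":0}]'

```text
time_s: 5.4
position: [0.6566, 0.0793, 0.2134]
ee_rot: [[0.947, -0.322, 0.002], [-0.322, -0.947, -0.0], [0.001, -0.0, -1.0]]
force: [-6.4, 1.1, 15.3]
finger_gap: 0.003
```

The press stopped hard at a tip height of 0.1404, about 6 mm below the button top, with 15 N against the 4 N needed, so the button is fully in. I'll release, move clear and check.

Emit:
carry_out --series '[{"travel":[0,0,0],"twist":0},{"travel":[0,0,4],"twist":0},{"travel":[0,0,9],"twist":0},{"travel":[0,0,12],"twist":0},{"travel":[-4,-3,12],"twist":0},{"travel":[-8,-6,12],"twist":0},{"travel":[-12,-9,12],"twist":0},{"travel":[-16,-12,12],"twist":0}]'

```text
time_s: 6.2
position: [0.4945, -0.0418, 0.3303]
ee_rot: [[0.947, -0.322, -0.0], [-0.322, -0.947, -0.001], [-0.0, 0.001, -1.0]]
force: [-0.1, -0.9, 0.5]
finger_gap: -0.0
```

Emit:
carry_out --series '[{"travel":[-4,-3,0],"twist":0},{"travel":[-8,-7,0],"twist":0},{"travel":[-9,-11,0],"twist":0},{"travel":[-9,-16,0],"twist":0},{"travel":[-9,-20,0],"twist":0},{"travel":[-9,-20,0],"twist":0},{"travel":[-9,-20,0],"twist":0}]'

```text
time_s: 6.9
position: [0.4057, -0.2416, 0.3303]
ee_rot: [[0.946, -0.325, -0.001], [-0.325, -0.946, 0.001], [-0.001, -0.001, -1.0]]
force: [0.8, -0.4, 0.1]
finger_gap: 0.002
```

```bash
python3 - <<'E'
from h import *
s=arm.read_state();print(s['time_s'],s['position'],s['force'])
ps=[]
for n in('scene','top'):
    m,p,d=cap(n,n+'3');ps.append(p);P=pts(m,d);hsv=cv2.cvtColor(p,cv2.COLOR_RGB2HSV)
    k,l,st,c=cv2.connectedComponentsWithStats(cv2.inRange(hsv,(40,90,50),(85,255,255)))
    for i in range(1,k):
        if st[i,4]>30: print(n,'green',st[i],np.median(P[(l==i)&(d>0)],0).round(4))
    L=(d>0)&(p.max(-1)<50)&(np.hypot(P[...,0]-.532,P[...,1]-.122)<.02)&(P[...,2]>.06)&(P[...,2]<.15)
    print('paddle',L.sum(),np.median(P[L],0).round(4))
    R=P[(d>0)&(P[...,2]>.09)&(P[...,2]<.13)&(np.hypot(P[...,0]-.59,P[...,1]+.03)<.06)];print('beaker',R.min(0).round(3),R.max(0).round(3))
    a=np.load(f'pics/{n}0.npz')['p'];print('diff near tip box/rack etc',n)
cv2.imwrite('pics/d.png',cv2.resize(np.hstack(ps)[:,:,::-1],(800,300)))
E
```

```text
6.9 [ 0.40574761 -0.24156303  0.33029715] [ 0.78143856 -0.38943043  0.14026479]
scene green [327 222  12  11  90] [0.6573 0.0791 0.1466]
scene green [382 225  12  10  94] [0.7236 0.2056 0.1492]
paddle 41 [0.5337 0.1217 0.1223]
beaker [ 0.542 -0.077  0.091] [ 0.63  -0.025  0.113]
diff near tip box/rack etc scene
top green [196 127  12  12 114] [0.7239 0.2044 0.1503]
top green [243 153  13  13 139] [0.6568 0.0796 0.1465]
paddle 28 [0.5312 0.1225 0.1268]
beaker [ 0.544 -0.079  0.091] [ 0.629 -0.025  0.118]
diff near tip box/rack etc top
```

View pics/d.png

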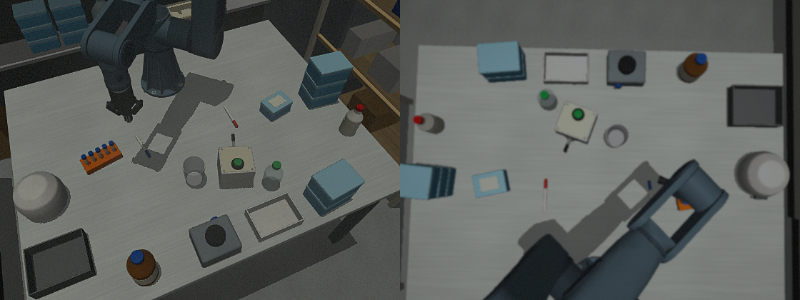

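The lever is up (paddle top about 0.122–0.127), and the button is back at 0.1465. The bottle, beaker, tip box and rack are standing where they were, and the arm is clear.

```bash
python3 -c "from plant import arm;print(arm.hand_in())"
```

```text
the job is handed in; nothing more can be done
None
```

The isolator was already up, so I left it alone, pressed the green button fully in and let go. The job is handed in, and no verdict was reported.

- **Feeling the lever:** lowering a closed fingertip met the paddle at z ≈ 0.125 m with about 4 N. Its top would be at 0.126 m if up and 0.091 m if down. I pressed about 2 mm further than needed to feel it, at about 3 N, and the lever was still up afterwards.
- **Pressing the button:** the press stopped hard about 6 mm below the released top, at 15 N (4 N is enough to press it fully in).
- **Last checks:**
  - The paddle reads z ≈ 0.122–0.127 m, which is up.
  - The button top is back at 0.1465 m, the same as at the start.
  - The bottle and beaker measure within about 1 mm of where they began.
  - The tip box and tube rack I compared only by eye, and they look unmoved.
  - The arm is clear of everything, with under 1 N on the tool.
- **One failed reading:** a paddle height taken mid-job came out at 0.53 m because the arm was blocking the view. I discarded it and measured again once the arm was clear.

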